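# Set up the specimen lane for the microscope

## Robot

A 6-joint arm with a two-finger parallel gripper is mounted at the origin on the work surface. World frame = base frame: x ahead of the robot, y to its left, z up, the work surface at z = 0. Lengths are in m, angles in rad, forces in N, time in s.
With the tool pointing down it reaches from about 0.225 to 0.875 m from the base axis. Payload 3.4 kg.
Tool frame: the origin (TCP) lies midway between the tips of the shut fingers; the grasp point (between the pads) lies 19 mm behind it (manip.grip_point_offset is the distance from the TCP to the grasp point, in m); z points along the fingers, y is the line along which they close (so a half turn about z gives the same grasp; the last joint's range is limited). The gripper opens to 85 mm and grips with 20 to 120 N. Pads are 22 mm wide; open, the fingers measure 114 mm over their backs; the gripper's body (76 mm by 85 mm) begins 54 mm behind the grasp point. The pads swing forward as they close: fully open they stand 13 mm farther back than shut.
Start: joints at [1.226, 0.276, 1.505, -0, 1.361, -0.121], TCP at [0.128, 0.561, 0.231] pointing down, gripper open.
Joint ranges: [-2.89, 2.89], [-0.75, 2.08], [0.22, 2.7], [-1.18, 4.32], [0.11, 2.71], [-2.7, 2.7]. Speed limits (rad/s): [2.57, 2.57, 3.14, 3.14, 3.14, 3.14].

## Interface

Orientations are given as a unit quaternion [w, x, y, z].
In Python, from rig import manip gives the robot as it stands.
- The arm moves only by the shell command python3 -m handwheel 'ROWS' [FORCE]. ROWS is JSON, a list of rows, each an object with "translation": the shift along the tool's x, y, z in m, a list of three; "angular": the turn, a rotation vector about the tool's x, y, z in degrees, a list of three; "hand": the closure, from 0 (fully open) to 1 (shut). A call has 1 to 10 rows; each row shifts and turns the commanded pose from where the row before left it, along the tool's axes as they then stand; what a row does not reach is not made up. A row lasts 1/12 s, in which the tool goes at most 41.7 mm and 7.16 degrees, less where a joint would pass 70% of its speed; a pose out of reach is approached as far as the arm can. A call with a gripper value outside its range is refused whole. The fingers move at their own pace and stop on an object; FORCE is the grip in N (left out, the last holds). Time passes only in rows, so rows that do not move let the fingers close. It gives the time, the measured TCP pose, the force, the opening and the grip force at its end, in the units of the state.
- manip.get_state(): the state, without advancing time (a new reading comes with each control period).
- manip.get_image(name): name is "scene" or "top" or "wrist"; returns the picture (420x560x3 uint8, red, green, blue); there is no depth.
- manip.camera_info(name): a dict with "camera_matrix" (3x3 intrinsics, pixels), "eye" and "orientation" of the camera in the world; the wrist camera has in their place "tool_from_camera" (4x4, takes a point from camera to tool coordinates, whose origin is the TCP and whose axes are the flange's). Camera axes: x right, y down, z forward; pixel columns grow to the right and rows downward; lengths in m; the calibration is good to about 2 mm. A picture is of the moment at which its call begins: read the wrist's pose just before it. camera_info takes no time and is no camera call.
- manip.sign_off(): hands the job in; it is judged then, once.
The state is a dict: "clock": time; "qpos": joint angles; "qd": joint speeds; "effort": joint torques, N m; "position": TCP position; "ee_rot": TCP orientation; "contact_force": force on the tool from outside, world axes, zero at the start; "moment": the same for the moment, N m; "width": finger opening in m; "gripper_force": force on a finger pad.
Only numpy, scipy, OpenCV 4.12 (cv2) and the standard library are available. Lean on these libraries where they do the work, as an engineer would, in place of code of your own. Each camera call takes 0.05 s, during which the arm holds its last target. There are 200 camera calls.

## Task

Set up the specimen lane on the microscope bench. Put the leftover mount that stands in the rail's way into the white tray, and swing the loose steel rail about the fixed post, keeping its heel by the post and without lifting it, until it lies in line against the lane's end block; then set the keeper block flat along the rail's outer side, touching its free half, so that it cannot swing back. Then stand every 32 mm mount upright in the lane between rail and strip; leave the smaller and larger look-alikes and the other things on the bench where they are.

Things in the scene. Friction and masses are not known exactly. Their poses are not given: they have to be found in the camera images.
- fixture: fixed fixture of post, strip and end block. Origin: on the bench, on the axis of the fixed round steel post (20 mm diameter, 40 mm tall); +x runs along the lane away from the post (roughly away from the robot), +y from the post towards the strip. The aluminium strip (14 mm high) spans x -20 to 245, y 74.5 to 90.5 mm; the end block (14 mm high) joins it at the lane's far end, x 225 to 245, y 30.5 to 74.5 mm
- lane_mid (a point): middle of the lane on the bench (100, 52.5 mm in the fixture's axes). With the rail in line (outer side touching the post, inner side touching the end block) the lane is the 44 mm wide channel between rail and strip, y 30.5 to 74.5 mm and x -20 to 225 mm of the fixture, open at the post's end
- rail_centre (a point): loose plain dark steel bar 290 x 20 x 14 mm high, about 0.6 kg; the point is its centre (7 mm up); x along it from heel to free end, y across it towards the strip. At the start its outer (-y) side touches the post about 125 mm from its centre and its free end is swung 0.35 to 0.55 rad away from the strip (clockwise from above). It slides on the bench under a sideways push and pivots about the post
- rail_heel (a point): point in the middle of the same rail (7 mm up) 20 mm from its heel end and 125 mm from its centre; at the start level with the post, 20.7 mm from the post's axis
- keeper_c (a point): loose dark steel keeper block 50 x 30 x 36 mm (x, y, z), 0.42 kg; the point is its centre (18 mm up)
- tray: fixed white open return tray, 130 mm (x) by 150 mm (y), 24 mm high, walls and floor 4 mm; origin at the centre of its underside
- leftover_c (a point): the leftover mount standing where the rail has to come, partly in the lane: upright black resin cylinder 40 mm in diameter and 34 mm tall, with a small flat steel inset on top; the point is its centre (17 mm up), z along its axis; about 90 g
- mount1_c (a point): mount of the wanted size, on the bench beyond the strip at the start; some of these may be absent: upright black resin cylinder 32 mm in diameter and 34 mm tall, with a small flat steel inset on top; the point is its centre (17 mm up), z along its axis; about 60 g
- mount2_c (a point): mount of the wanted size, on the bench beyond the strip at the start; some of these may be absent: upright black resin cylinder 32 mm in diameter and 34 mm tall, with a small flat steel inset on top; the point is its centre (17 mm up), z along its axis; about 60 g
- mount3_c (a point): mount of the wanted size, on the bench beyond the strip at the start; some of these may be absent: upright black resin cylinder 32 mm in diameter and 34 mm tall, with a small flat steel inset on top; the point is its centre (17 mm up), z along its axis; about 60 g
- mount4_c (a point): mount of the wanted size, on the bench beyond the strip at the start; some of these may be absent: upright black resin cylinder 32 mm in diameter and 34 mm tall, with a small flat steel inset on top; the point is its centre (17 mm up), z along its axis; about 60 g
- mount5_c (a point): mount of the wanted size, on the bench beyond the strip at the start; some of these may be absent: upright black resin cylinder 32 mm in diameter and 34 mm tall, with a small flat steel inset on top; the point is its centre (17 mm up), z along its axis; about 60 g
- small1_c (a point): look-alike of the wrong size among the mounts, may be absent: upright black resin cylinder 25 mm in diameter and 34 mm tall, with a small flat steel inset on top; the point is its centre (17 mm up), z along its axis; about 40 g
- small2_c (a point): look-alike of the wrong size among the mounts, may be absent: upright black resin cylinder 25 mm in diameter and 34 mm tall, with a small flat steel inset on top; the point is its centre (17 mm up), z along its axis; about 40 g
- large1_c (a point): look-alike of the wrong size among the mounts, may be absent: upright black resin cylinder 40 mm in diameter and 34 mm tall, with a small flat steel inset on top; the point is its centre (17 mm up), z along its axis; about 90 g
- oil_bottle: bystander: small amber dropper bottle, 32 mm diameter, 70 mm tall; origin at its underside
- slide_box: bystander: blue slide box 85 x 100 x 35 mm; origin at its underside
- dish: bystander: covered glass dish, 60 mm diameter, 17 mm tall; origin at its underside

How it is judged:
By the outcome, as a careful person would: the job done as asked, in the order asked, and still so for the second after the job is handed in, with the robot touching nothing.
Of mount1, mount2, mount3, mount4, mount5 only 3 to 5 are there at a start; the rules pass over those that are not, and their reading is None.
Of small1, small2, large1 only 2 to 3 are there at a start; the rules pass over those that are not, and their reading is None.
At some moment in a run one of mount1, mount2, mount3, mount4, mount5, leftover, keeper may be knocked a few centimetres aside while the robot is not near it.
It also fails if it takes over 210 s, if anything falls off the work surface, if the arm or the gripper's body presses on something with over 40 N, if the wrist force passes 120 N, or if a joint passes its speed limit or range.

## Working session

There is one attempt and no reset: what is moved stays moved. The work goes in short steps, Python scripts to look and compute and a shell command to move; the robot and the scene stay as the last step left them, time stands still between calls to the robot, and variables do not carry over. Pictures are saved under pics/ and viewed, at most 14 in all, crops included, and the job is handed in when it is done.

```bash
mkdir -p pics; ls
cat > h.py <<'E'
import numpy as np, cv2
from rig import manip
from scipy.spatial.transform import Rotation as R
def q(o): return R.from_quat([o[1],o[2],o[3],o[0]]).as_matrix()
def cam(name):
    i=manip.camera_info(name); K=np.array(i["camera_matrix"])
    if name=="wrist":
        s=manip.get_state(); T=np.eye(4); T[:3,:3]=q(s["ee_rot"]); T[:3,3]=s["position"]
        T=T@np.array(i["tool_from_camera"]); return K,T[:3,:3],T[:3,3]
    o=np.array(i["orientation"]); Rm=q(o) if o.size==4 else o.reshape(3,3)
    return K,Rm,np.array(i["eye"])
def shot(name,fn=None):
    c=cam(name); im=np.array(manip.get_image(name))
    if fn: cv2.imwrite("pics/"+fn,im[:,:,::-1]); np.savez("pics/"+fn+".npz",K=c[0],R=c[1],e=c[2])
    return im,c
def load(fn): d=np.load("pics/"+fn+".npz"); return d["K"],d["R"],d["e"]
def ray(c,u,v):
    K,Rm,e=c; return Rm@np.linalg.solve(K,[u,v,1.0])
def at(c,u,v,z):
    d=ray(c,u,v); return c[2]+d*(z-c[2][2])/d[2]
def proj(c,p):
    K,Rm,e=c; x=K@(Rm.T@(np.asarray(p,float)-e)); return x[:2]/x[2]
E
python3 - <<'E'
from h import *
for n in("scene","top","wrist"):
    im,c=shot(n,n+"0.png"); print(n,c[0].tolist(),c[1].round(3).tolist(),c[2].round(3))
print(manip.get_state()); print(manip.camera_info("wrist"),manip.grip_point_offset)
E
```

```text
pics
scene [[512.1525852302366, 0.0, 274.959065456253], [0.0, 512.1525852302366, 213.9055263744957], [0.0, 0.0, 1.0]] [[-0.456, 0.557, -0.694], [0.89, 0.277, -0.363], [-0.01, -0.783, -0.622]] [1.473 0.496 0.876]
top [[490.4285151623056, 0.0, 281.6965054478433], [0.0, 490.4285151623056, 206.01509923319907], [0.0, 0.0, 1.0]] [[0.016, -0.988, 0.151], [-1.0, -0.013, 0.017], [-0.015, -0.151, -0.988]] [0.388 0.013 1.142]
wrist [[363.63696616590283, 0.0, 282.0042192084834], [0.0, 363.63696616590283, 209.78833814872087], [0.0, 0.0, 1.0]] [[0.222, 0.934, 0.279], [0.975, -0.212, -0.065], [-0.001, 0.286, -0.958]] [0.057 0.576 0.375]
{'clock': 0.15, 'qpos': array([ 1.22599207e+00,  2.76456612e-01,  1.50581742e+00,  2.05559068e-05,
        1.36072819e+00, -1.21035296e-01]), 'qd': array([-2.77606041e-05, -1.81493555e-03, -2.81262333e-03,  1.07596234e-03,
        6.45772799e-04,  2.09009749e-03]), 'effort': array([ 1.99967681e-04, -4.17143977e+01, -2.46033400e+01, -2.98639870e-04,
        7.52742490e-03, -3.83168015e-05]), 'position': array([0.12748096, 0.56028989, 0.23064444]), 'ee_rot': array([-1.72456602e-04,  1.11653302e-01,  9.93746971e-01, -6.83431148e-04]), 'contact_force': array([ 0.52528374,  0.1095284 , -0.26576986]), 'moment': array([ 0.03118972,  0.01251889, -0.03413808]), 'gripper_force': 0.0, 'width': 0.08513236939489627}
{'camera_matrix': array([[363.63696617,   0.        , 282.00421921],
       [  0.        , 363.63696617, 209.78833815],
       [  0.        ,   0.        ,   1.        ]]), 'tool_from_camera': array([[-4.05659671e-05, -9.58110568e-01, -2.86398566e-01,
         7.27034882e-02],
       [ 9.99999887e-01, -1.74224263e-04,  4.41203833e-04,
        -2.63100795e-04],
       [-4.72619634e-04, -2.86398515e-01,  9.58110467e-01,
        -1.44145416e-01],
       [ 0.00000000e+00,  0.00000000e+00,  0.00000000e+00,
         1.00000000e+00]])} 0.0187
```

View pics/top0.png

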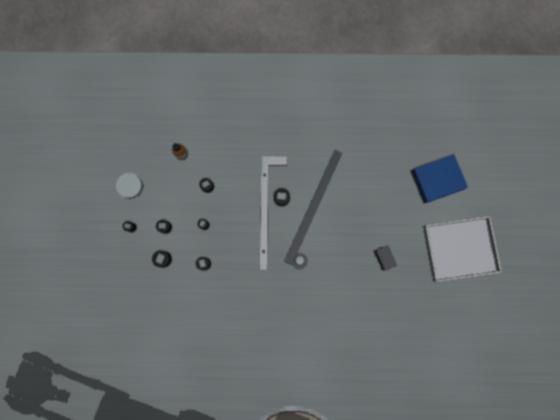

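View pics/scene0.png

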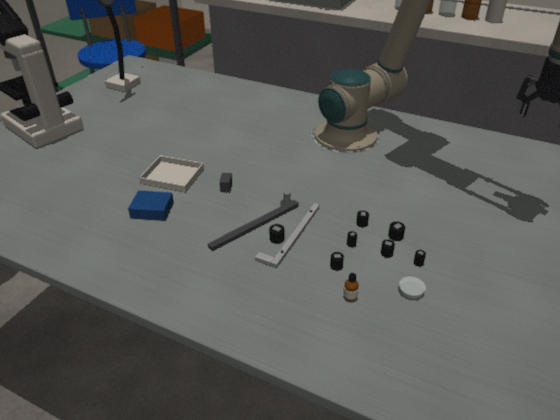

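The top view shows strip (264,165–268) with the end block at (275,161), the rail from (337,153) to (290,262), the post at (300,260), the leftover at (282,197), the keeper at (386,258) and the tray at (462,249). Six cylinders stand on the left. I'll enlarge it.

Run:
```python
import cv2
im=cv2.imread("pics/top0.png")
cv2.imwrite("pics/topA.png",cv2.convertScaleAbs(cv2.resize(im[140:280,110:240],None,fx=4.2,fy=4.2,interpolation=cv2.INTER_CUBIC),alpha=1.6))
cv2.imwrite("pics/topB.png",cv2.convertScaleAbs(cv2.resize(im[140:280,250:410],None,fx=4.2,fy=4.2,interpolation=cv2.INTER_CUBIC),alpha=1.6))
```

```text
(no output)
```

View pics/topA.png

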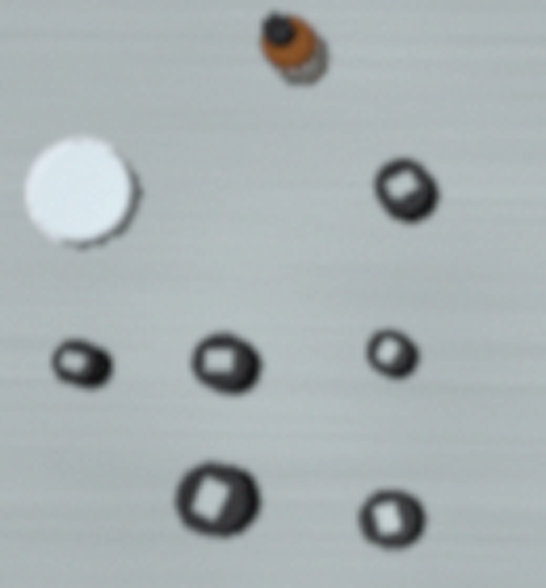

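View pics/topB.png

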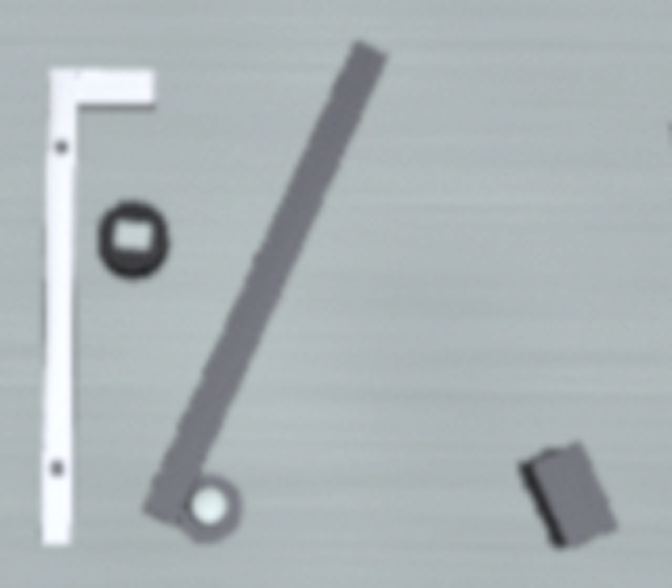

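Wanted 32 mm mounts in crop A are at (406,190), (225,362) and (391,518). The small ones are at (82,363) and (392,353), and the large one at (217,498). In crop B the leftover's inset is at (132,236), the post top at (210,506), the rail's corners at (360,40), (387,57) and (143,510), and the keeper's top at about (577,497). Now metric positions.

Run:
```python
from h import *
c=load("top0.png"); s=load("scene0.png")
def P(x,y,z,ox): return at(c,(x+.5)/4.2-.5+ox,(y+.5)/4.2-.5+140,z)
A=dict(m1=(404,184),m2=(219,360),m3=(387,517),s1=(73,361),s2=(390,351),L=(212,497))
for k,(x,y) in A.items(): p=P(x,y,.034,110); print(k,p.round(4), "scene px",proj(s,p).round(0))
B=dict(left=(132,236,.034),post=(210,506,.04),strip_far_out=(50,70,.014),strip_near_out=(42,545,.014),strip_near_in=(72,545,.014),in_corner=(77,105,.014),eb_far=(155,70,.014),eb_near=(155,104,.014),rail_far_in=(360,40,.014),rail_far_out=(387,57,.014),rail_heel_in=(143,510,.014),keepTL=(533,460,.036),keepTR=(580,443,.036),keepBR=(617,527,.036),keepBL=(568,546,.036))
W={}
for k,(x,y,z) in B.items(): W[k]=p=P(x,y,z,250); print(k,p.round(4),"scene px",proj(s,p).round(0))
d=W["strip_far_out"]-W["strip_near_out"]; th=np.arctan2(d[1],d[0]); print("th",th,np.linalg.norm(d))
X=np.array([np.cos(th),np.sin(th)]);Y=np.array([-X[1],X[0]])
for k,p in W.items():
    v=p[:2]-W["post"][:2]; print(k,"fix",(1e3*np.array([v@X,v@Y])).round(1))
t={"tray":[(426,226),(488,217),(499,270),(436,280)]}
for u,v in t["tray"]: print(at(c,u,v,.024).round(3))
```

```text
m1 [0.608  0.2086 0.034 ] scene px [336. 255.]
m2 [0.5094 0.3055 0.034 ] scene px [388. 242.]
m3 [0.4261 0.2106 0.034 ] scene px [363. 213.]
s1 [0.5078 0.3851 0.034 ] scene px [420. 252.]
s2 [0.5156 0.2126 0.034 ] scene px [352. 233.]
L [0.4354 0.3054 0.034 ] scene px [397. 225.]
left [0.5813 0.0345 0.034 ] scene px [277. 227.]
post [ 0.435  -0.0094  0.04  ] scene px [287. 191.]
strip_far_out [0.679  0.0826 0.014 ] scene px [276. 263.]
strip_near_out [0.4136 0.0812 0.014 ] scene px [319. 203.]
strip_near_in [0.4139 0.0648 0.014 ] scene px [314. 202.]
in_corner [0.659 0.067 0.014] scene px [274. 256.]
eb_far [0.6797 0.0235 0.014 ] scene px [255. 255.]
eb_near [0.6601 0.0232 0.014 ] scene px [258. 251.]
rail_far_in [ 0.6984 -0.0917  0.014 ] scene px [211. 246.]
rail_far_out [ 0.6887 -0.1069  0.014 ] scene px [208. 242.]
rail_heel_in [0.4334 0.0265 0.014 ] scene px [298. 202.]
keepTL [ 0.4622 -0.1818  0.036 ] scene px [228. 181.]
keepTR [ 0.4716 -0.207   0.036 ] scene px [219. 181.]
keepBR [ 0.4273 -0.2258  0.036 ] scene px [222. 172.]
keepBL [ 0.4169 -0.1997  0.036 ] scene px [231. 172.]
th 0.005404463019275124 0.26536901186327266
left fix [146.5  43.1]
post fix [0. 0.]
strip_far_out fix [244.5  90.7]
strip_near_out fix [-20.9  90.7]
strip_near_in fix [-20.7  74.3]
in_corner fix [224.4  75.1]
eb_far fix [244.9  31.5]
eb_near fix [225.3  31.4]
rail_far_in fix [263.  -83.8]
rail_far_out fix [253.2 -98.8]
rail_heel_in fix [-1.4 35.9]
keepTL fix [  26.3 -172.5]
keepTR fix [  35.6 -197.8]
keepBR fix [  -8.9 -216.4]
keepBL fix [ -19.1 -190.2]
[ 0.517 -0.297  0.024]
[ 0.54  -0.439  0.024]
[ 0.42  -0.458  0.024]
[ 0.396 -0.316  0.024]
```

Positions agree with the fixture's dimensions to about 1 mm, and the scene view agrees on the heights. Now I turn the tool so its y lies along world x, and go above the leftover.

```bash
python3 -m handwheel '[{"translation":[0,0,0],"angular":[0,0,7],"hand":0},{"translation":[0,0,0],"angular":[0,0,7],"hand":0},{"translation":[0,0,0],"angular":[0,0,7],"hand":0},{"translation":[0,0,0],"angular":[0,0,7],"hand":0},{"translation":[0,0,0],"angular":[0,0,7],"hand":0},{"translation":[0,0,0],"angular":[0,0,7],"hand":0},{"translation":[0,0,0],"angular":[0,0,7],"hand":0},{"translation":[0,0,0],"angular":[0,0,7],"hand":0},{"translation":[0,0,0],"angular":[0,0,7],"hand":0},{"translation":[0,0,0],"angular":[0,0,7],"hand":0}]' 40
python3 -m handwheel '[{"translation":[0,0,0],"angular":[0,0,7.1],"hand":0},{"translation":[-0.029,0.025,0],"angular":[0,0,0],"hand":0},{"translation":[-0.029,0.025,0],"angular":[0,0,0],"hand":0},{"translation":[-0.029,0.025,0],"angular":[0,0,0],"hand":0},{"translation":[-0.029,0.025,0],"angular":[0,0,0],"hand":0},{"translation":[-0.029,0.025,0],"angular":[0,0,0],"hand":0},{"translation":[-0.029,0.025,0],"angular":[0,0,0],"hand":0},{"translation":[-0.029,0.025,0],"angular":[0,0,0],"hand":0},{"translation":[-0.029,0.025,0],"angular":[0,0,0],"hand":0},{"translation":[-0.029,0.025,0],"angular":[0,0,0],"hand":0}]'
python3 -m handwheel '[{"translation":[-0.029,0.025,0],"angular":[0,0,0],"hand":0},{"translation":[-0.029,0.025,0],"angular":[0,0,0],"hand":0},{"translation":[-0.029,0.025,0],"angular":[0,0,0],"hand":0},{"translation":[-0.029,0.025,0],"angular":[0,0,0],"hand":0},{"translation":[-0.029,0.025,0],"angular":[0,0,0],"hand":0},{"translation":[-0.029,0.025,0],"angular":[0,0,0],"hand":0},{"translation":[-0.029,0.025,0],"angular":[0,0,0],"hand":0},{"translation":[-0.029,0.025,0],"angular":[0,0,0],"hand":0},{"translation":[-0.029,0.004,0],"angular":[0,0,0],"hand":0},{"translation":[0,0,0],"angular":[0,0,0],"hand":0}]'
cat >> h.py <<'E'
def look(fn,pts={}):
    im,c=shot("wrist",fn); s=manip.get_state(); print("t",s["clock"],"pos",np.round(s["position"],4),"yaw",np.degrees(np.arctan2(q(s["ee_rot"])[1,0],q(s["ee_rot"])[0,0])).round(2),"zdir",q(s["ee_rot"])[:,2].round(4))
    for k,p in pts.items(): print(k,proj(c,p).round(1))
E
python3 -c "
from h import *
look('w1.png',{'left':(.5813,.0345,.034),'post':(.435,-.0094,.04)})"
```

```text
clock: 0.98
position: [0.1275, 0.5605, 0.2309]
ee_rot: [0.0, 0.664, 0.748, -0.0]
contact_force: [0.0, -0.2, -0.2]
width: 0.0857
gripper_force: 0.0
clock: 1.82
position: [0.3536, 0.2983, 0.2312]
ee_rot: [-0.0, 0.707, 0.708, 0.0]
contact_force: [0.6, 0.7, 0.0]
width: 0.0852
gripper_force: 0.0
clock: 2.65
position: [0.5591, 0.0339, 0.2304]
ee_rot: [0.001, 0.708, 0.706, -0.001]
contact_force: [0.1, 0.8, 0.4]
width: 0.0857
gripper_force: 0.0
t 2.7 pos [0.5579 0.0367 0.2305] yaw 89.84 zdir [-1.4e-03 -4.0e-04 -1.0e+00]
left [305.1 179.3]
post [154.4 225.4]
```

View pics/w1.png

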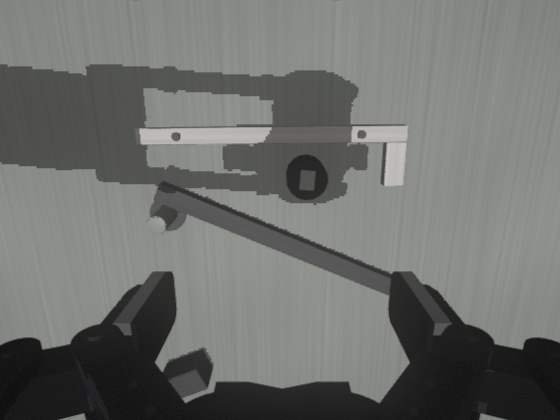

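The leftover's inset is at (307,181), within 2 px of prediction, and the post is at (157,224). Descend, grip and lift.

```bash
python3 -m handwheel '[{"translation":[-0.002,0.024,0],"angular":[0,0,0],"hand":0},{"translation":[0,0,0.03],"angular":[0,0,0],"hand":0},{"translation":[0,0,0.03],"angular":[0,0,0],"hand":0},{"translation":[0,0,0.03],"angular":[0,0,0],"hand":0},{"translation":[0,0,0.03],"angular":[0,0,0],"hand":0},{"translation":[0,0,0.03],"angular":[0,0,0],"hand":0},{"translation":[0,0,0.03],"angular":[0,0,0],"hand":0},{"translation":[0,0,0.025],"angular":[0,0,0],"hand":0},{"translation":[0,0,0.02],"angular":[0,0,0],"hand":0},{"translation":[0,0,0],"angular":[0,0,0],"hand":0}]'
python3 -m handwheel '[{"translation":[0,0,0],"angular":[0,0,0],"hand":1},{"translation":[0,0,0],"angular":[0,0,0],"hand":1},{"translation":[0,0,0],"angular":[0,0,0],"hand":1},{"translation":[0,0,0],"angular":[0,0,0],"hand":1},{"translation":[0,0,0],"angular":[0,0,0],"hand":1},{"translation":[0,0,0],"angular":[0,0,0],"hand":1},{"translation":[0,0,0],"angular":[0,0,0],"hand":1},{"translation":[0,0,0],"angular":[0,0,0],"hand":1},{"translation":[0,0,0],"angular":[0,0,0],"hand":1},{"translation":[0,0,0],"angular":[0,0,0],"hand":1}]' 40
```

```text
clock: 3.53
position: [0.5771, 0.0388, 0.0023]
ee_rot: [-0.004, 0.706, 0.708, -0.003]
contact_force: [-0.3, -0.9, -0.6]
width: 0.0855
gripper_force: 0.0
clock: 4.37
position: [0.5827, 0.0375, 0.0082]
ee_rot: [0.001, 0.707, 0.707, 0.001]
contact_force: [-0.5, 1.3, 6.7]
width: 0.0385
gripper_force: 40.2
```

```bash
python3 -m handwheel '[{"translation":[0,0,-0.03],"angular":[0,0,0],"hand":1},{"translation":[0,0,-0.03],"angular":[0,0,0],"hand":1},{"translation":[0,0,-0.03],"angular":[0,0,0],"hand":1},{"translation":[0,0,0],"angular":[0,0,0],"hand":1},{"translation":[-0.03,-0.009,0],"angular":[0,0,0],"hand":1},{"translation":[-0.03,-0.009,0],"angular":[0,0,0],"hand":1},{"translation":[-0.03,-0.009,0],"angular":[0,0,0],"hand":1},{"translation":[-0.03,-0.009,0],"angular":[0,0,0],"hand":1},{"translation":[-0.03,-0.009,0],"angular":[0,0,0],"hand":1},{"translation":[-0.03,-0.009,0],"angular":[0,0,0],"hand":1}]'
python3 -m handwheel '[{"translation":[-0.03,-0.009,0],"angular":[0,0,0],"hand":1},{"translation":[-0.03,-0.009,0],"angular":[0,0,0],"hand":1},{"translation":[-0.03,-0.009,0],"angular":[0,0,0],"hand":1},{"translation":[-0.03,-0.009,0],"angular":[0,0,0],"hand":1},{"translation":[-0.03,-0.009,0],"angular":[0,0,0],"hand":1},{"translation":[-0.03,-0.008,0],"angular":[0,0,0],"hand":1},{"translation":[-0.03,-0.004,0],"angular":[0,0,0],"hand":1},{"translation":[-0.025,0,0],"angular":[0,0,0],"hand":1},{"translation":[0,0,0],"angular":[0,0,0],"hand":1},{"translation":[0,0,0],"angular":[0,0,0],"hand":1}]'
python3 -c "
from h import *
look('w2.png',{'t1':(.517,-.297,.024),'t2':(.396,-.316,.024)})
shot('top','top1.png')"
```

```text
clock: 5.2
position: [0.5266, -0.144, 0.0962]
ee_rot: [-0.0, 0.707, 0.708, 0.0]
contact_force: [0.4, -0.7, -1.3]
width: 0.0385
gripper_force: 40.8
clock: 6.03
position: [0.4704, -0.379, 0.0958]
ee_rot: [-0.0, 0.707, 0.707, 0.0]
contact_force: [-0.2, 0.7, -0.5]
width: 0.0387
gripper_force: 40.8
t 6.0833 pos [ 0.4703 -0.3775  0.0958] yaw 90.0 zdir [-8.0e-04  1.6e-03 -1.0e+00]
t1 [364.6  83.8]
t2 [152.7 118.9]
```

View pics/w2.png

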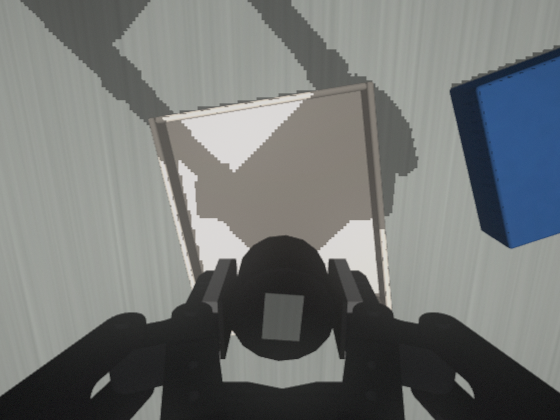

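The mount is held over the tray (rim corners at (153,120) and (370,84), as predicted). Lower and release with a partial opening.

```bash
python3 -m handwheel '[{"translation":[0,0,0.03],"angular":[0,0,0],"hand":1},{"translation":[0,0,0.03],"angular":[0,0,0],"hand":1},{"translation":[0,0,0.015],"angular":[0,0,0],"hand":1},{"translation":[0,0,0.005],"angular":[0,0,0],"hand":1},{"translation":[0,0,0.004],"angular":[0,0,0],"hand":1},{"translation":[0,0,0],"angular":[0,0,0],"hand":1},{"translation":[0,0,0],"angular":[0,0,0],"hand":0.42},{"translation":[0,0,0],"angular":[0,0,0],"hand":0.42},{"translation":[0,0,0],"angular":[0,0,0],"hand":0.42},{"translation":[0,0,0],"angular":[0,0,0],"hand":0.42}]'
python3 -m handwheel '[{"translation":[0,0,0],"angular":[0,0,0],"hand":0.42},{"translation":[0,0,-0.01],"angular":[0,0,0],"hand":0.42},{"translation":[0,0,-0.03],"angular":[0,0,0],"hand":0.42},{"translation":[0,0,-0.04],"angular":[0,0,0],"hand":0.42},{"translation":[0,0,-0.04],"angular":[0,0,0],"hand":0.42},{"translation":[0,0,0],"angular":[0,0,0],"hand":1},{"translation":[0,0,0],"angular":[0,0,0],"hand":1},{"translation":[0,0,0],"angular":[0,0,0],"hand":1}]'
python3 - <<'E'
from h import *
look('w3.png')
# push plan: fixture frame post (.435,-.0094), th .003
O=np.array([.4352,-.009]);th=.004
pr=None
for a in [-.425-.06,-.425]+list(np.linspace(-.38,.0,9))+[.015]:
    r=np.array([215,10-20-11.]) # rail frame: outer face at y=+10 => TCP at 10-11-clear
    r[1]=-1.0 if a>-.48 else -12
    A=a+th; p=O+np.array([np.cos(A)*r[0]-np.sin(A)*r[1],np.sin(A)*r[0]+np.cos(A)*r[1]])/1e3
    if pr is not None:
        d=p-pr[0]; w=pr[1]; ex=np.array([-np.sin(w),np.cos(w)]);ey=np.array([np.cos(w),np.sin(w)])
        print(np.round(a,3),p.round(4),"tool xy mm",(1e3*np.array([d@ex,d@ey])).round(1),"dz deg",-np.degrees(A-w).round(2))
    else: print(a,p.round(4),"yaw",90+np.degrees(A))
    pr=(p,A)
E
```

```text
clock: 6.97
position: [0.4714, -0.3781, 0.013]
ee_rot: [0.001, 0.707, 0.708, 0.0]
contact_force: [0.3, -0.7, -0.3]
width: 0.0497
gripper_force: 0.0
clock: 7.63
position: [0.4706, -0.3776, 0.1326]
ee_rot: [0.0, 0.707, 0.708, 0.0]
contact_force: [-0.2, 0.4, 1.2]
width: 0.0139
gripper_force: 0.0
t 7.6833 pos [ 0.4701 -0.3771  0.1315] yaw 90.07 zdir [-0.0014  0.0016 -1.    ]
-0.485 [ 0.6203 -0.1191] yaw 62.44073005420741
-0.425 [ 0.631  -0.0978] tool xy mm [23.9 -0.3] dz deg -3.44
-0.38 [ 0.6348 -0.0889] tool xy mm [ 9.7 -0.2] dz deg -2.58
-0.332 [ 0.6384 -0.0793] tool xy mm [10.2 -0.2] dz deg -2.72
-0.285 [ 0.6415 -0.0696] tool xy mm [10.2 -0.2] dz deg -2.72
-0.238 [ 0.6441 -0.0597] tool xy mm [10.2 -0.2] dz deg -2.72
-0.19 [ 0.6463 -0.0497] tool xy mm [10.2 -0.2] dz deg -2.72
-0.143 [ 0.648  -0.0397] tool xy mm [10.2 -0.2] dz deg -2.72
-0.095 [ 0.6492 -0.0295] tool xy mm [10.2 -0.2] dz deg -2.72
-0.047 [ 0.65   -0.0193] tool xy mm [10.2 -0.2] dz deg -2.72
0.0 [ 0.6502 -0.0091] tool xy mm [10.2 -0.2] dz deg -2.72
0.015 [ 0.6502 -0.0059] tool xy mm [ 3.2 -0. ] dz deg -0.86
```

View pics/w3.png

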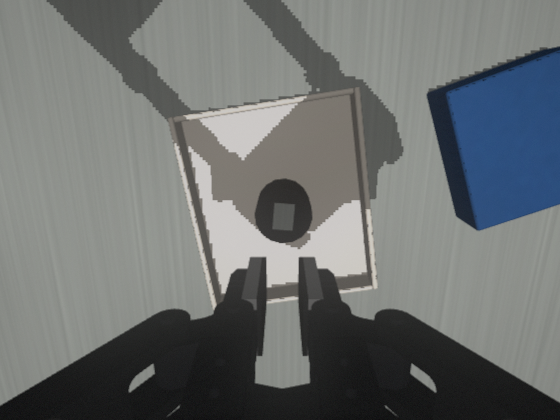

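The leftover stands upright in the tray. Next, take the shut fingers to the outer side of the rail's free half, square to it.

```bash
python3 -m handwheel '[{"translation":[0.033,0.0192,0],"angular":[0,0,0],"hand":1},{"translation":[0.033,0.0192,0],"angular":[0,0,0],"hand":1},{"translation":[0.033,0.0192,0],"angular":[0,0,0],"hand":1},{"translation":[0.033,0.0192,0],"angular":[0,0,0],"hand":1},{"translation":[0.033,0.0192,0],"angular":[0,0,0],"hand":1},{"translation":[0.033,0.0192,0],"angular":[0,0,0],"hand":1},{"translation":[0.033,0.0192,0],"angular":[0,0,0],"hand":1},{"translation":[0.033,0.0192,0],"angular":[0,0,0],"hand":1},{"translation":[0,0,0],"angular":[0,0,6],"hand":1},{"translation":[0,0,0],"angular":[0,0,6],"hand":1}]'
python3 -m handwheel '[{"translation":[0,0,0],"angular":[0,0,6],"hand":1},{"translation":[0,0,0],"angular":[0,0,6],"hand":1},{"translation":[0,0,0.03],"angular":[0,0,0],"hand":1},{"translation":[0,0,0.03],"angular":[0,0,0],"hand":1},{"translation":[0,0,0.02],"angular":[0,0,0],"hand":1},{"translation":[0,0,0],"angular":[0,0,0],"hand":1},{"translation":[0,0,0],"angular":[0,0,0],"hand":1}]'
python3 -c "
from h import *
look('w4.png')"
```

```text
clock: 8.52
position: [0.6239, -0.1106, 0.1297]
ee_rot: [-0.002, 0.777, 0.629, -0.001]
contact_force: [0.3, -0.2, -0.2]
width: -0.0002
gripper_force: 0.0
clock: 9.1
position: [0.6222, -0.1131, 0.0497]
ee_rot: [-0.002, 0.838, 0.545, -0.002]
contact_force: [-0.5, -0.1, 0.2]
width: 0.0001
gripper_force: 0.0
t 9.15 pos [ 0.6238 -0.1135  0.0515] yaw 66.07 zdir [-1.9e-03  7.0e-04 -1.0e+00]
```

View pics/w4.png

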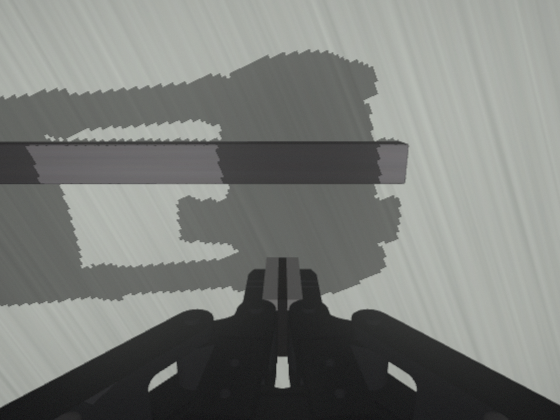

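The rail lies square to the tool, with its outer top edge at row 183 and its free end at column 408. Lower, and work out the gap.

```bash
python3 -m handwheel '[{"translation":[0,0,0.03],"angular":[0,0,0],"hand":1},{"translation":[0,0,0.014],"angular":[0,0,0],"hand":1},{"translation":[0,0,0],"angular":[0,0,0],"hand":1},{"translation":[0,0,0],"angular":[0,0,0],"hand":1}]'
python3 - <<'E'
from h import *
c=load("w4.png"); T=np.array([.6238,-.1135])
for u,v in((282,183),(100,184),(408,183)):
    p=at(c,u,v,.014); d=p[:2]-T; a=np.radians(66.07); ex=np.array([np.cos(a),np.sin(a)]);ey=np.array([ex[1],-ex[0]]); print(p.round(4),"tool x,y",(d@ex).round(4),(d@ey).round(4))
E
```

```text
clock: 9.48
position: [0.6247, -0.1138, 0.0091]
ee_rot: [0.0, 0.838, 0.545, 0.0]
contact_force: [-0.2, 0.0, 0.1]
width: 0.0001
gripper_force: 0.0
[ 0.6356 -0.0829  0.014 ] tool x,y 0.0328 -0.0017
[ 0.551 -0.046  0.014] tool x,y 0.0321 -0.0939
[ 0.6937 -0.1086  0.014 ] tool x,y 0.0329 0.0618
```

```bash
python3 -m handwheel '[{"translation":[0.008,0,0],"angular":[0,0,0],"hand":1},{"translation":[0.008,0,0],"angular":[0,0,0],"hand":1},{"translation":[0.005,0,0],"angular":[0,0,-1.3],"hand":1},{"translation":[0.005,0,0],"angular":[0,0,-1.3],"hand":1},{"translation":[0.005,0,0],"angular":[0,0,-1.3],"hand":1},{"translation":[0.005,0,0],"angular":[0,0,-1.3],"hand":1},{"translation":[0.005,0,0],"angular":[0,0,-1.3],"hand":1},{"translation":[0.005,0,0],"angular":[0,0,-1.3],"hand":1},{"translation":[0.005,0,0],"angular":[0,0,-1.3],"hand":1},{"translation":[0.005,0,0],"angular":[0,0,-1.3],"hand":1}]'
python3 -m handwheel '[{"translation":[0.005,0,0],"angular":[0,0,-1.3],"hand":1},{"translation":[0.005,0,0],"angular":[0,0,-1.3],"hand":1},{"translation":[0.005,0,0],"angular":[0,0,-1.3],"hand":1},{"translation":[0.005,0,0],"angular":[0,0,-1.3],"hand":1},{"translation":[0.005,0,0],"angular":[0,0,-1.3],"hand":1},{"translation":[0.005,0,0],"angular":[0,0,-1.3],"hand":1},{"translation":[0.003,0,0],"angular":[0,0,-0.8],"hand":1},{"translation":[0,0,0],"angular":[0,0,0],"hand":1},{"translation":[0,0,0],"angular":[0,0,0],"hand":1}]'
python3 -c "
from h import *
look('w5.png',{'eb':(.660,.0232,.014),'post':(.4352,-.009,.04)}); shot('top','top2.png')"
```

```text
clock: 10.32
position: [0.6457, -0.0629, 0.0099]
ee_rot: [0.003, 0.784, 0.62, 0.0]
contact_force: [-1.0, -4.8, 2.4]
width: 0.0
gripper_force: 2.8
clock: 11.07
position: [0.6512, -0.0293, 0.0095]
ee_rot: [0.002, 0.736, 0.676, 0.001]
contact_force: [1.8, -3.8, 3.4]
width: -0.0002
gripper_force: 2.0
t 11.1167 pos [ 0.6509 -0.0293  0.0093] yaw 85.11 zdir [ 0.0031 -0.001  -1.    ]
eb [293.1 154.4]
post [-333.8  310.6]
```

View pics/w5.png

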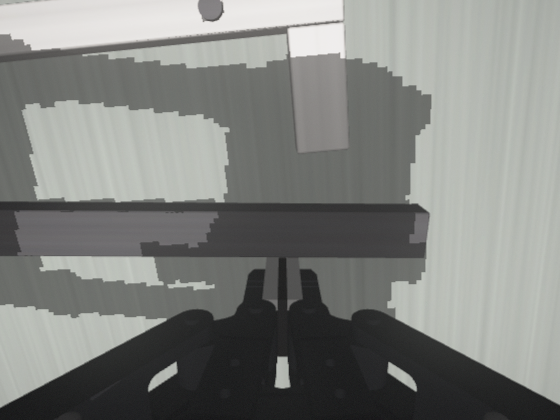

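The rail follows and stays parallel to the tool. The end block's corner is at (298,153), and the rail's inner edge at row 205. About 20 mm remain.

```bash
python3 -m handwheel '[{"translation":[0.004,0,0],"angular":[0,0,-1.2],"hand":1},{"translation":[0.004,0,0],"angular":[0,0,-1.2],"hand":1},{"translation":[0.004,0,0],"angular":[0,0,-1.2],"hand":1},{"translation":[0.003,0,0],"angular":[0,0,-1.2],"hand":1},{"translation":[0.001,0,0],"angular":[0,0,0],"hand":1},{"translation":[0.0,0,0],"angular":[0,0,0],"hand":1},{"translation":[0.0,0,0],"angular":[0,0,0],"hand":1}]'
python3 -m handwheel '[{"translation":[0.002,0,0],"angular":[0,0,0],"hand":1},{"translation":[0.0,0,0],"angular":[0,0,0],"hand":1},{"translation":[0.0,0,0],"angular":[0,0,0],"hand":1}]'
python3 -m handwheel '[{"translation":[0.002,0,0],"angular":[0,0,0],"hand":1},{"translation":[0.0,0,0],"angular":[0,0,0],"hand":1},{"translation":[0.0,0,0],"angular":[0,0,0],"hand":1}]'
python3 -c "
from h import *
im,c=shot('wrist','w6.png')
cv2.imwrite('pics/w6c.png',cv2.resize(im[100:300,100:460,::-1],None,fx=2,fy=2))
s=manip.get_state();print(s['position'],proj(c,(.66,.0232,.014)))"
```

```text
clock: 11.75
position: [0.6512, -0.0135, 0.0088]
ee_rot: [0.001, 0.708, 0.706, 0.0]
contact_force: [1.1, -4.5, 2.8]
width: 0.0004
gripper_force: 2.4
clock: 12.0
position: [0.6511, -0.0116, 0.0088]
ee_rot: [0.001, 0.708, 0.706, 0.0]
contact_force: [0.8, -5.3, 3.8]
width: 0.0001
gripper_force: 2.5
clock: 12.25
position: [0.651, -0.0096, 0.0087]
ee_rot: [0.001, 0.708, 0.706, 0.0]
contact_force: [1.0, -5.4, 4.3]
width: 0.0
gripper_force: 2.6
[ 0.65101022 -0.00963852  0.00874149] [304.37482674 205.57897727]
```

View pics/w6c.png

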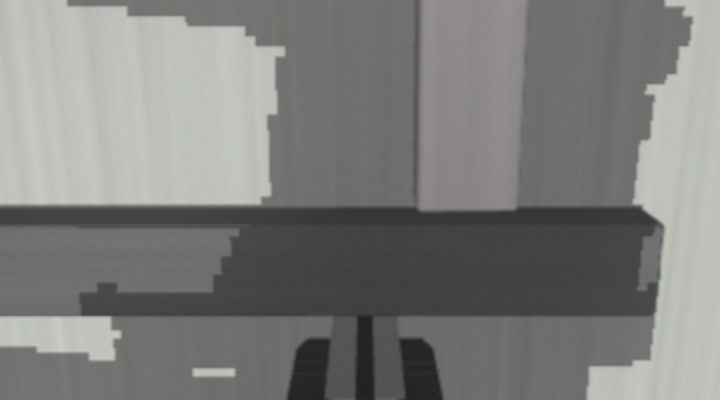

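A gap of about 3 mm remains: the block's end is at crop row 210, the rail's edge at 224. Push on gently until the force rises.

```bash
python3 -m handwheel '[{"translation":[0.002,0,0],"angular":[0,0,0],"hand":1},{"translation":[0.0,0,0],"angular":[0,0,0],"hand":1},{"translation":[0.0,0,0],"angular":[0,0,0],"hand":1}]'|grep -A3 pos
python3 -m handwheel '[{"translation":[0.001,0,0],"angular":[0,0,0],"hand":1},{"translation":[0.0,0,0],"angular":[0,0,0],"hand":1},{"translation":[0.0,0,0],"angular":[0,0,0],"hand":1}]'|grep -A3 pos
python3 -m handwheel '[{"translation":[0.001,0,0],"angular":[0,0,0],"hand":1},{"translation":[0.0,0,0],"angular":[0,0,0],"hand":1},{"translation":[0.0,0,0],"angular":[0,0,0],"hand":1}]'|grep -A3 pos
```

```text
position: [0.651, -0.0076, 0.0087]
ee_rot: [0.001, 0.708, 0.707, 0.0]
contact_force: [2.1, -5.5, 3.2]
width: 0.0002
position: [0.6509, -0.0074, 0.0087]
ee_rot: [0.001, 0.708, 0.707, -0.0]
contact_force: [1.5, -6.8, 3.0]
width: 0.0002
position: [0.651, -0.0073, 0.0087]
ee_rot: [0.002, 0.707, 0.707, -0.001]
contact_force: [0.9, -10.3, 3.6]
width: 0.0
```

The rail is against the block: the TCP stopped at y=-0.0073 and the force rose to 10 N. Back off, lift, and hover near the keeper.

```bash
python3 -m handwheel '[{"translation":[-0.003,0,0],"angular":[0,0,0],"hand":1},{"translation":[-0.017,0,0],"angular":[0,0,0],"hand":1},{"translation":[0,0,-0.035],"angular":[0,0,0],"hand":1},{"translation":[0,0,-0.035],"angular":[0,0,0],"hand":1},{"translation":[0,0,-0.035],"angular":[0,0,0],"hand":0},{"translation":[0,0,-0.035],"angular":[0,0,0],"hand":0}]' 60 | grep pos
python3 -m handwheel '[{"translation":[-0.028,-0.0258,0],"angular":[0,0,0],"hand":0},{"translation":[-0.028,-0.0258,0],"angular":[0,0,0],"hand":0},{"translation":[-0.028,-0.0258,0],"angular":[0,0,0],"hand":0},{"translation":[-0.028,-0.0258,0],"angular":[0,0,0],"hand":0},{"translation":[-0.028,-0.0258,0],"angular":[0,0,0],"hand":0},{"translation":[-0.028,-0.0258,0],"angular":[0,0,0],"hand":0},{"translation":[-0.028,-0.0258,0],"angular":[0,0,0],"hand":0},{"translation":[-0.028,-0.0258,0],"angular":[0,0,0],"hand":0},{"translation":[0,0,0],"angular":[0,0,0],"hand":0},{"translation":[0,0,0],"angular":[0,0,0],"hand":0}]' |grep pos
python3 -c "
from h import *
look('w7.png',{'TL':(.4622,-.1818,.036),'TR':(.4716,-.207,.036),'BR':(.4273,-.2258,.036),'BL':(.4169,-.1997,.036)}); shot('top','top3.png')
a=cv2.imread('pics/w7.png'); b=cv2.resize(cv2.imread('pics/top3.png')[140:280,110:410],None,fx=2.6,fy=2.6,interpolation=2)
cv2.imwrite('pics/top3c.png',cv2.convertScaleAbs(b,alpha=1.5))"
```

```text
position: [0.6485, -0.0233, 0.1484]
position: [0.4418, -0.248, 0.1476]
t 14.4333 pos [ 0.4428 -0.2474  0.1477] yaw 89.75 zdir [-7.0e-04  3.4e-03 -1.0e+00]
TL [311.4 111.5]
TR [324.3 148.7]
BR [261.5 175.6]
BL [245.7 138.6]
```

View pics/w7.png

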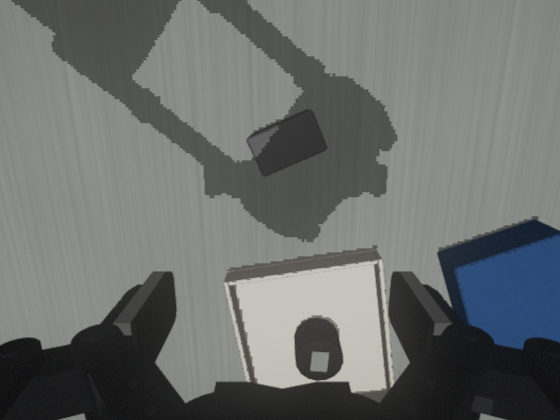

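View pics/top3c.png

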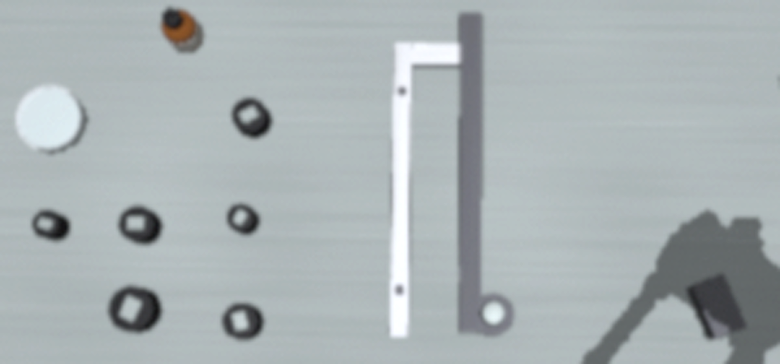

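The rail lies in line, against the post and the end block. The keeper's top corners are at (308,110), (327,150), (264,176) and (248,136), so its centre is about (0.445,-0.203), turned 22.5°. Pick it up along its length.

```bash
python3 -m handwheel '[{"translation":[0.022,0.001,0],"angular":[0,0,-5.6],"hand":0},{"translation":[0.022,0.003,0],"angular":[0,0,-5.6],"hand":0},{"translation":[0,0,0],"angular":[0,0,-5.6],"hand":0},{"translation":[0,0,0],"angular":[0,0,-5.6],"hand":0},{"translation":[0,0,0.035],"angular":[0,0,0],"hand":0},{"translation":[0,0,0.035],"angular":[0,0,0],"hand":0},{"translation":[0,0,0.0],"angular":[0,0,0],"hand":0},{"translation":[0,0,0],"angular":[0,0,0],"hand":0}]'
python3 -c "
from h import *
look('w8.png',{'c':(.4448,-.2032,.036)})"
```

```text
clock: 15.15
position: [0.4447, -0.2019, 0.077]
ee_rot: [-0.003, 0.556, 0.831, 0.0]
contact_force: [0.5, -0.8, -0.1]
width: 0.0854
gripper_force: 0.0
t 15.2 pos [ 0.4461 -0.2032  0.0785] yaw 112.37 zdir [-5.0e-04  1.1e-03 -1.0e+00]
c [281.4 242.7]
```

View pics/w8.png

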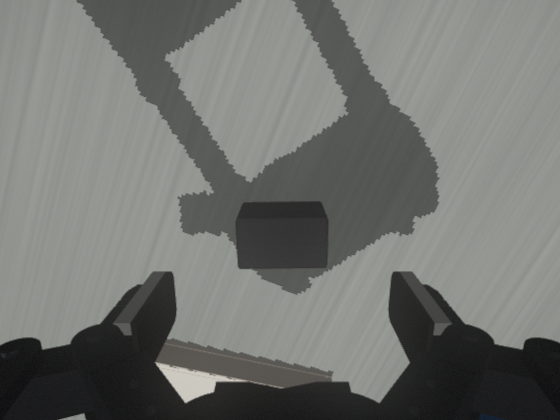

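Centred and aligned (top face at (282,243)). Descend and grip.

```bash
python3 -m handwheel '[{"translation":[0,0,0.035],"angular":[0,0,0],"hand":0},{"translation":[0,0,0.025],"angular":[0,0,0],"hand":0},{"translation":[0,0,0.01],"angular":[0,0,0],"hand":0},{"translation":[0,0,0],"angular":[0,0,0],"hand":1},{"translation":[0,0,0],"angular":[0,0,0],"hand":1},{"translation":[0,0,0],"angular":[0,0,0],"hand":1},{"translation":[0,0,0],"angular":[0,0,0],"hand":1},{"translation":[0,0,0],"angular":[0,0,0],"hand":1},{"translation":[0,0,0],"angular":[0,0,0],"hand":1},{"translation":[0,0,0],"angular":[0,0,0],"hand":1}]' 70
python3 -m handwheel '[{"translation":[0,0,-0.02],"angular":[0,0,0],"hand":1},{"translation":[0,0,-0.03],"angular":[0,0,0],"hand":1},{"translation":[0,0,-0.03],"angular":[0,0,0],"hand":1},{"translation":[0,0,0],"angular":[0,0,5.6],"hand":1},{"translation":[0,0,0],"angular":[0,0,5.6],"hand":1},{"translation":[0,0,0],"angular":[0,0,5.6],"hand":1},{"translation":[0,0,0],"angular":[0,0,5.5],"hand":1},{"translation":[0,0,0],"angular":[0,0,0],"hand":1}]'
```

```text
clock: 16.03
position: [0.4471, -0.2053, 0.0105]
ee_rot: [0.002, 0.557, 0.83, 0.0]
contact_force: [0.7, 0.2, 7.2]
width: 0.0487
gripper_force: 74.2
clock: 16.7
position: [0.4454, -0.2042, 0.0891]
ee_rot: [0.001, 0.708, 0.706, 0.0]
contact_force: [-0.2, 0.7, -3.1]
width: 0.0487
gripper_force: 74.4
```

```bash
python3 -m handwheel '[{"translation":[0.0242,0.0257,0],"angular":[0,0,0],"hand":1},{"translation":[0.0242,0.0257,0],"angular":[0,0,0],"hand":1},{"translation":[0.0242,0.0257,0],"angular":[0,0,0],"hand":1},{"translation":[0.0242,0.0257,0],"angular":[0,0,0],"hand":1},{"translation":[0.0242,0.0257,0],"angular":[0,0,0],"hand":1},{"translation":[0.0242,0.0257,0],"angular":[0,0,0],"hand":1},{"translation":[0.0242,0.0257,0],"angular":[0,0,0],"hand":1},{"translation":[0,0,0],"angular":[0,0,0],"hand":1}]'
python3 -m handwheel '[{"translation":[0,0,0.03],"angular":[0,0,0],"hand":1},{"translation":[0,0,0.03],"angular":[0,0,0],"hand":1},{"translation":[0,0,0.013],"angular":[0,0,0],"hand":1},{"translation":[0,0,0.006],"angular":[0,0,0],"hand":1},{"translation":[0,0,0],"angular":[0,0,0],"hand":1},{"translation":[0,0,0],"angular":[0,0,0],"hand":1}]'
python3 -c "
from h import *
look('w9.png',{'railout1':(.58,.003,.014),'eb':(.660,.0232,.014)})"
```

```text
clock: 17.37
position: [0.6314, -0.0302, 0.0889]
ee_rot: [0.002, 0.705, 0.709, 0.004]
contact_force: [-0.5, -0.4, -3.4]
width: 0.0485
gripper_force: 74.7
clock: 17.87
position: [0.624, -0.0346, 0.0103]
ee_rot: [-0.001, 0.707, 0.708, -0.001]
contact_force: [-4.0, 0.4, 4.3]
width: 0.0484
gripper_force: 76.4
t 17.9167 pos [ 0.624  -0.0346  0.0104] yaw 90.07 zdir [-2.3e-03  7.0e-04 -1.0e+00]
railout1 [171.4 192.8]
eb [376.4 141.7]
```

View pics/w9.png

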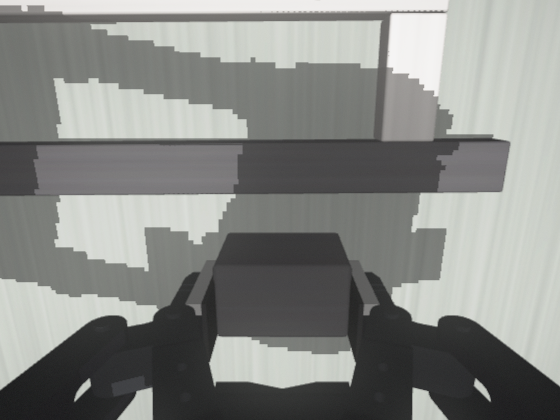

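The keeper is parallel to the rail, whose outer edge is at row 193, about 22 mm ahead. Slide it up to the rail.

```bash
python3 -m handwheel '[{"translation":[0,0,-0.0006],"angular":[0,0,0],"hand":1},{"translation":[0.006,0,0],"angular":[0,0,0],"hand":1},{"translation":[0.006,0,0],"angular":[0,0,0],"hand":1},{"translation":[0.004,0,0],"angular":[0,0,0],"hand":1},{"translation":[0.002,0,0],"angular":[0,0,0],"hand":1},{"translation":[0,0,0],"angular":[0,0,0],"hand":1},{"translation":[0,0,0],"angular":[0,0,0],"hand":1}]'|grep -A2 pos
python3 -m handwheel '[{"translation":[0.0015,0,0],"angular":[0,0,0],"hand":1},{"translation":[0,0,0],"angular":[0,0,0],"hand":1},{"translation":[0,0,0],"angular":[0,0,0],"hand":1}]'|grep -A2 pos
python3 -m handwheel '[{"translation":[0.0015,0,0],"angular":[0,0,0],"hand":1},{"translation":[0,0,0],"angular":[0,0,0],"hand":1},{"translation":[0,0,0],"angular":[0,0,0],"hand":1}]'|grep -A2 pos
```

```text
position: [0.6268, -0.0167, 0.0105]
ee_rot: [0.001, 0.707, 0.707, 0.001]
contact_force: [2.4, -1.7, 3.2]
position: [0.6266, -0.0159, 0.0105]
ee_rot: [0.001, 0.707, 0.707, 0.001]
contact_force: [1.5, -3.3, 5.3]
position: [0.6263, -0.0146, 0.0105]
ee_rot: [0.001, 0.707, 0.707, 0.0]
contact_force: [1.7, -4.7, 4.5]
```

```bash
python3 -m handwheel '[{"translation":[0.0015,0,0],"angular":[0,0,0],"hand":1},{"translation":[0,0,0],"angular":[0,0,0],"hand":1},{"translation":[0,0,0],"angular":[0,0,0],"hand":1}]'|grep -A2 pos
python3 -m handwheel '[{"translation":[0.0015,0,0],"angular":[0,0,0],"hand":1},{"translation":[0,0,0],"angular":[0,0,0],"hand":1},{"translation":[0,0,0],"angular":[0,0,0],"hand":1}]'|grep -A2 pos
python3 -c "
from h import *
im,c=shot('wrist','w10.png')
cv2.imwrite('pics/w10c.png',cv2.resize(im[60:360,130:530,::-1],None,fx=2,fy=2))"
```

```text
position: [0.6262, -0.0142, 0.0104]
ee_rot: [0.002, 0.707, 0.707, -0.0]
contact_force: [2.5, -7.6, 3.7]
position: [0.6263, -0.0141, 0.0105]
ee_rot: [0.002, 0.707, 0.708, -0.001]
contact_force: [1.5, -11.2, 4.6]
```

View pics/w10c.png

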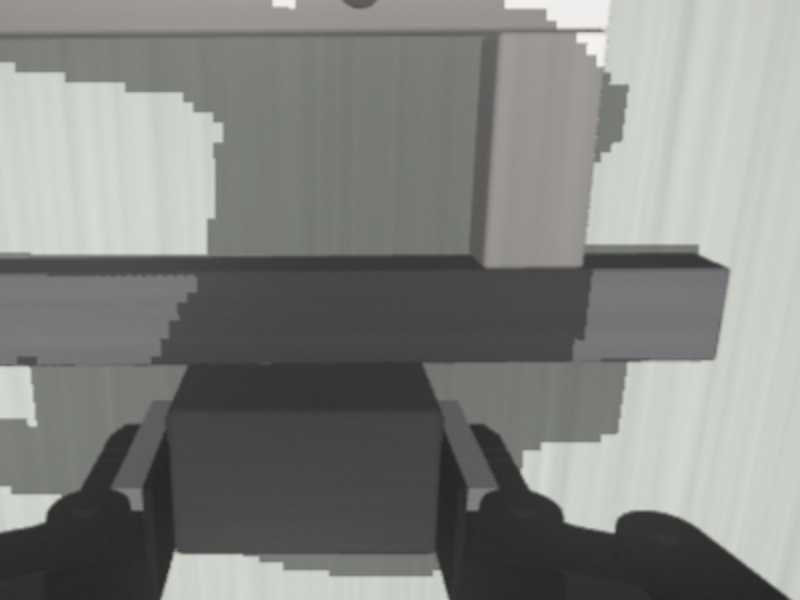

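The keeper touches the rail flat, and the rail is still against the block. Release, lift, and head for mount 1.

```bash
python3 -m handwheel '[{"translation":[-0.001,0,0],"angular":[0,0,0],"hand":0},{"translation":[0,0,0],"angular":[0,0,0],"hand":0},{"translation":[0,0,0],"angular":[0,0,0],"hand":0},{"translation":[0,0,0],"angular":[0,0,0],"hand":0},{"translation":[0,0,0],"angular":[0,0,0],"hand":0},{"translation":[0,0,-0.02],"angular":[0,0,0],"hand":0},{"translation":[0,0,-0.04],"angular":[0,0,0],"hand":0},{"translation":[0,0,-0.04],"angular":[0,0,0],"hand":0},{"translation":[0,0,-0.04],"angular":[0,0,0],"hand":0}]' 40 |grep -A4 pos
python3 -m handwheel '[{"translation":[0.034,-0.0035,0],"angular":[0,0,0],"hand":0},{"translation":[0.034,-0.0035,0],"angular":[0,0,0],"hand":0},{"translation":[0.034,-0.0035,0],"angular":[0,0,0],"hand":0},{"translation":[0.034,-0.0035,0],"angular":[0,0,0],"hand":0},{"translation":[0.034,-0.0035,0],"angular":[0,0,0],"hand":0},{"translation":[0,0,0],"angular":[0,0,0],"hand":0},{"translation":[0,0,0],"angular":[0,0,0],"hand":0}]'|grep pos
cat >> h.py <<'E'
EXP=dict(m1=(.608,.2086),m2=(.5094,.3055),m3=(.4261,.2106),s1=(.5078,.3851),s2=(.5156,.2126),L=(.4354,.3054))
def inset(im,c,xy,z=.034,win=22,frac=.5):
    "centre of the bright inset nearest the expected spot -> world xy"
    u,v=proj(c,(*xy,z)); r0,c0=int(max(v-win,0)),int(max(u-win,0)); g=cv2.cvtColor(im,cv2.COLOR_RGB2GRAY)[r0:r0+2*win,c0:c0+2*win]
    if g.size==0: return None
    dark=cv2.morphologyEx((g<60).astype(np.uint8),cv2.MORPH_CLOSE,np.ones((9,9)))
    m=((g>85)&(dark>0)).astype(np.uint8); n,_,st,ce=cv2.connectedComponentsWithStats(m)
    if n<2: return None
    k=1+np.argmax(st[1:,4]); return (at(c,c0+ce[k][0],r0+ce[k][1],z)[:2].round(4),st[k,4],(c0+ce[k]).round(0) if 0 else (round(c0+ce[k][0]),round(r0+ce[k][1])))
E
python3 -c "
from h import *
look('w11.png',{k:(*v,.034) for k,v in EXP.items()})
im,c=shot('top','top4.png')
for k,v in EXP.items(): print(k,inset(im,c,v,win=9))"
```

```text
position: [0.6246, -0.0113, 0.1508]
ee_rot: [-0.001, 0.707, 0.707, -0.0]
contact_force: [1.4, -0.7, 0.5]
width: 0.0854
gripper_force: 0.0
position: [0.6071, 0.1603, 0.1497]
t 20.9333 pos [0.6074 0.1588 0.1497] yaw 90.1 zdir [-7.e-04 -4.e-04 -1.e+00]
m1 [283.4 137.3]
m2 [126.9 -20. ]
m3 [ 24.1 133.5]
s1 [ 107.4 -180.4]
s2 [151.5 131.1]
L [  8.9 -20.3]
m1 None
m2 (array([0.5277, 0.3114]), np.int32(34), (160, 217))
m3 None
s1 (array([0.493 , 0.3888]), np.int32(9), (125, 232))
s2 None
L None
```

View pics/w11.png

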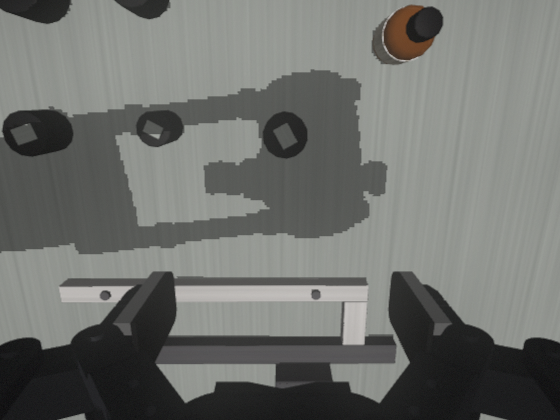

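I have now viewed 16 pictures, two over the limit of 14, so I view no more and use numbers from image code instead. This one shows mount 1's inset at (286,136), within 3 px of prediction, with m3 at (24,134) and s2 at (154,130) unmoved. Grasp mount 1.

```bash
python3 -m handwheel '[{"translation":[0.0255,0.001,0],"angular":[0,0,0],"hand":0},{"translation":[0.025,0.001,0],"angular":[0,0,0],"hand":0},{"translation":[0,0,0.03],"angular":[0,0,0],"hand":0},{"translation":[0,0,0.03],"angular":[0,0,0],"hand":0},{"translation":[0,0,0.03],"angular":[0,0,0],"hand":0},{"translation":[0,0,0.03],"angular":[0,0,0],"hand":0},{"translation":[0,0,0.02],"angular":[0,0,0],"hand":0},{"translation":[0,0,0.005],"angular":[0,0,0],"hand":0},{"translation":[0,0,0],"angular":[0,0,0],"hand":0},{"translation":[0,0,0],"angular":[0,0,0],"hand":0}]'|grep pos
python3 -m handwheel '[{"translation":[0,0,0],"angular":[0,0,0],"hand":1},{"translation":[0,0,0],"angular":[0,0,0],"hand":1},{"translation":[0,0,0],"angular":[0,0,0],"hand":1},{"translation":[0,0,0],"angular":[0,0,0],"hand":1},{"translation":[0,0,0],"angular":[0,0,0],"hand":1},{"translation":[0,0,0],"angular":[0,0,0],"hand":1},{"translation":[0,0,0],"angular":[0,0,0],"hand":1},{"translation":[0,0,-0.03],"angular":[0,0,0],"hand":1},{"translation":[0,0,-0.03],"angular":[0,0,0],"hand":1},{"translation":[0,0,-0.03],"angular":[0,0,0],"hand":1}]' 40
python3 - <<'E'
from h import *
im,c=shot('wrist','w12.png')   # numbers: bright inset blob on held mount, and other insets
g=cv2.cvtColor(im,cv2.COLOR_RGB2GRAY); print(g[290:330:8,262:304:6])
t,ct=shot('top','top5.png'); g=cv2.cvtColor(t,cv2.COLOR_RGB2GRAY)
for k,v in EXP.items():
    u,w=map(int,proj(ct,(*v,.017)).round()); d=g[w-11:w+12,u-11:u+12]; m=(d<38); 
    if m.any(): y,x=np.nonzero(m); print(k,"dark",m.sum(),at(ct,u-11+x.mean(),w-11+y.mean(),.017)[:2].round(3), "min",d.min(),"med",np.median(d))
    else: print(k,d.min(),np.median(d))
E
```

```text
position: [0.611, 0.2078, 0.0056]
clock: 22.65
position: [0.6092, 0.2085, 0.095]
ee_rot: [-0.001, 0.707, 0.707, -0.001]
contact_force: [1.1, 0.4, -0.2]
width: 0.0311
gripper_force: 39.8
[[ 37  37  36  97 103  37  36]
 [ 76 104 104 103 102  93  36]
 [ 93 105 102 106 103 103  65]
 [ 38 104 106 103 106 102 104]
 [ 42  41 105 108 104 107 104]]
m1 dark 29 [0.627 0.216] min 13 med 71.0
m2 81 110.0
m3 dark 63 [0.425 0.202] min 14 med 64.0
s1 45 114.0
s2 44 113.0
L 93 99.0
```

```bash
python3 -m handwheel '[{"translation":[-0.033,-0.0018,0],"angular":[0,0,0],"hand":1},{"translation":[-0.033,-0.0018,0],"angular":[0,0,0],"hand":1},{"translation":[-0.033,-0.0018,0],"angular":[0,0,0],"hand":1},{"translation":[-0.033,-0.0018,0],"angular":[0,0,0],"hand":1},{"translation":[-0.033,-0.0018,0],"angular":[0,0,0],"hand":1},{"translation":[0,0,0],"angular":[0,0,0],"hand":1},{"translation":[0,0,0],"angular":[0,0,0],"hand":1},{"translation":[0,0,0],"angular":[0,0,0],"hand":1}]'
python3 - <<'E'
from h import *
s=manip.get_state();print(s["position"],s["width"])
t,ct=shot('top','top6.png'); g=cv2.cvtColor(t,cv2.COLOR_RGB2GRAY)
n,l,st,ce=cv2.connectedComponentsWithStats((g[140:300,100:250]<62).astype(np.uint8))
for k in range(1,n):
    if st[k,4]>25:
        u,v=ce[k]+[100,140]; print("blob",st[k].tolist(),at(ct,u,v,.020)[:2].round(3))
for k,v in EXP.items(): print(k,proj(ct,(*v,.02)).round(0))
E
```

```text
clock: 23.42
position: [0.6004, 0.0438, 0.0941]
ee_rot: [-0.001, 0.708, 0.707, -0.0]
contact_force: [-0.0, 0.5, -0.4]
width: 0.0309
gripper_force: 39.8
[0.60042279 0.04383193 0.09412103] 0.03088664253918314
blob [125, 0, 18, 21, 120] [0.692 0.149]
blob [73, 4, 12, 12, 102] [0.692 0.28 ]
blob [117, 63, 17, 15, 124] [0.552 0.161]
blob [98, 79, 12, 11, 57] [0.514 0.211]
blob [23, 81, 14, 11, 78] [0.507 0.382]
blob [56, 80, 16, 13, 114] [0.508 0.303]
blob [52, 111, 20, 16, 182] [0.434 0.304]
blob [96, 117, 14, 13, 87] [0.425 0.21 ]
m1 [207. 185.]
m2 [163. 226.]
m3 [203. 263.]
s1 [129. 226.]
s2 [204. 224.]
L [162. 258.]
```

The others have not moved. Place mount 1.

```bash
python3 -m handwheel '[{"translation":[0,0,0.03],"angular":[0,0,0],"hand":1},{"translation":[0,0,0.03],"angular":[0,0,0],"hand":1},{"translation":[0,0,0.02],"angular":[0,0,0],"hand":1},{"translation":[0,0,0.009],"angular":[0,0,0],"hand":1},{"translation":[0,0,0],"angular":[0,0,0],"hand":1},{"translation":[0,0,0],"angular":[0,0,0],"hand":1},{"translation":[0,0,0],"angular":[0,0,0],"hand":0.45},{"translation":[0,0,0],"angular":[0,0,0],"hand":0.45},{"translation":[0,0,0],"angular":[0,0,0],"hand":0.45},{"translation":[0,0,0],"angular":[0,0,0],"hand":0.45}]'
python3 -m handwheel '[{"translation":[0,0,-0.02],"angular":[0,0,0],"hand":0.45},{"translation":[0,0,-0.04],"angular":[0,0,0],"hand":0.45},{"translation":[0,0,-0.04],"angular":[0,0,0],"hand":0.35},{"translation":[0,0,-0.04],"angular":[0,0,0],"hand":0.35},{"translation":[0.034,-0.018,0],"angular":[0,0,0],"hand":0.35},{"translation":[0.034,-0.018,0],"angular":[0,0,0],"hand":0.35},{"translation":[0.034,-0.018,0],"angular":[0,0,0],"hand":0.35},{"translation":[0.034,-0.018,0],"angular":[0,0,0],"hand":0.35},{"translation":[0.034,-0.018,0],"angular":[0,0,0],"hand":0.35},{"translation":[0.034,0,0],"angular":[0,0,0],"hand":0.35}]'
python3 -m handwheel '[{"translation":[0,0,0],"angular":[0,0,0],"hand":0.35},{"translation":[0,0,0],"angular":[0,0,0],"hand":0.35}]'|grep pos
cat >> h.py <<'E'
def insets(fn,z=.034,rows=270):
    "all inset-like quads enclosed by dark resin in a wrist picture"
    im,c=shot('wrist',fn); g=cv2.cvtColor(im,cv2.COLOR_RGB2GRAY)
    cs,hi=cv2.findContours((g<58).astype(np.uint8),cv2.RETR_CCOMP,cv2.CHAIN_APPROX_NONE)
    for k,h in enumerate(hi[0]):
        a=cv2.contourArea(cs[k])
        if h[3]>=0 and a>60:
            M=cv2.moments(cs[k]); u,v=M['m10']/M['m00'],M['m01']/M['m00']
            if v<rows: print("inset",(round(u),round(v)),"area",a,at(c,u,v,z)[:2].round(4))
E
python3 -c "
from h import *
look('w13.png',{k:(*v,.034) for k,v in EXP.items()}); insets('w13b.png')"
```

```text
clock: 24.3
position: [0.601, 0.0438, 0.006]
ee_rot: [0.0, 0.707, 0.707, 0.0]
contact_force: [1.0, -0.3, 0.3]
width: 0.0468
gripper_force: 0.0
clock: 25.13
position: [0.5066, 0.2486, 0.1461]
ee_rot: [-0.001, 0.707, 0.707, -0.002]
contact_force: [-0.1, -0.5, -0.4]
width: 0.0553
gripper_force: 0.0
position: [0.5106, 0.2492, 0.146]
t 25.35 pos [0.5109 0.2479 0.1459] yaw 90.08 zdir [ 3.e-04 -5.e-04 -1.e+00]
m1 [408.9 256.2]
m2 [280.2 126.1]
m3 [170.6 253.3]
s1 [277.8  -4.3]
s2 [288.1 251.1]
L [172.5 125.9]
inset (172, 250) area 502.5 [0.4278 0.2124]
inset (282, 124) area 429.5 [0.5109 0.3056]
```

```bash
python3 -m handwheel '[{"translation":[0.029,0,0],"angular":[0,0,0],"hand":0.35},{"translation":[0.029,0,0],"angular":[0,0,0],"hand":0.35},{"translation":[0,0,0.03],"angular":[0,0,0],"hand":0.35},{"translation":[0,0,0.03],"angular":[0,0,0],"hand":0.35},{"translation":[0,0,0.03],"angular":[0,0,0],"hand":0.35},{"translation":[0,0,0.03],"angular":[0,0,0],"hand":0.35},{"translation":[0,0,0.016],"angular":[0,0,0],"hand":0.35},{"translation":[0,0,0.005],"angular":[0,0,0],"hand":0.35},{"translation":[0,0,0],"angular":[0,0,0],"hand":0.35},{"translation":[0,0,0],"angular":[0,0,0],"hand":0.35}]'|grep pos
python3 -m handwheel '[{"translation":[0,0,0],"angular":[0,0,0],"hand":1},{"translation":[0,0,0],"angular":[0,0,0],"hand":1},{"translation":[0,0,0],"angular":[0,0,0],"hand":1},{"translation":[0,0,0],"angular":[0,0,0],"hand":1},{"translation":[0,0,0],"angular":[0,0,0],"hand":1},{"translation":[0,0,0],"angular":[0,0,0],"hand":1},{"translation":[0,0,-0.03],"angular":[0,0,0],"hand":1},{"translation":[0,0,-0.03],"angular":[0,0,0],"hand":1},{"translation":[0,0,-0.03],"angular":[0,0,0],"hand":1},{"translation":[0,0,0],"angular":[0,0,0],"hand":1}]' 40
```

```text
position: [0.5121, 0.305, 0.0055]
clock: 27.07
position: [0.5148, 0.3076, 0.1014]
ee_rot: [0.002, 0.707, 0.707, 0.006]
contact_force: [0.6, 0.1, -0.3]
width: 0.0311
gripper_force: 39.8
```

```bash
python3 -m handwheel '[{"translation":[-0.0328,0.0023,0],"angular":[0,0,0],"hand":1},{"translation":[-0.0328,0.0023,0],"angular":[0,0,0],"hand":1},{"translation":[-0.0328,0.0023,0],"angular":[0,0,0],"hand":1},{"translation":[-0.0328,0.0023,0],"angular":[0,0,0],"hand":1},{"translation":[-0.0328,0.0023,0],"angular":[0,0,0],"hand":1},{"translation":[-0.0328,0.0023,0],"angular":[0,0,0],"hand":1},{"translation":[-0.0328,0.0023,0],"angular":[0,0,0],"hand":1},{"translation":[-0.0325,0.0023,0],"angular":[0,0,0],"hand":1},{"translation":[0,0,0],"angular":[0,0,0],"hand":1},{"translation":[0,0,0],"angular":[0,0,0],"hand":1}]'
python3 -m handwheel '[{"translation":[0,0,0],"angular":[0,0,0],"hand":1}]'|grep -E "pos|wid"
python3 - <<'E'
from h import *
t,ct=shot('top','top7.png'); g=cv2.cvtColor(t,cv2.COLOR_RGB2GRAY)
n,l,st,ce=cv2.connectedComponentsWithStats((g[140:300,100:300]<62).astype(np.uint8))
for k in range(1,n):
    if 40<st[k,4]<400: u,v=ce[k]+[100,140]; print("blob",st[k].tolist(),at(ct,u,v,.020)[:2].round(3))
E
```

```text
clock: 27.9
position: [0.5292, 0.0422, 0.0948]
ee_rot: [-0.0, 0.708, 0.706, 0.0]
contact_force: [-0.0, 0.8, -1.1]
width: 0.0306
gripper_force: 39.8
position: [0.529, 0.0439, 0.0947]
width: 0.0311
blob [73, 4, 13, 12, 114] [0.691 0.279]
blob [122, 23, 23, 47, 216] [0.592 0.156]
blob [98, 79, 11, 11, 58] [0.514 0.212]
blob [23, 81, 14, 11, 81] [0.507 0.382]
blob [168, 95, 14, 9, 73] [0.483 0.049]
blob [52, 111, 20, 17, 185] [0.434 0.304]
blob [113, 115, 18, 18, 171] [0.429 0.165]
blob [96, 117, 16, 13, 102] [0.425 0.208]
blob [190, 121, 10, 14, 91] [0.423 0.003]
```

```bash
python3 -m handwheel '[{"translation":[0,0,0.03],"angular":[0,0,0],"hand":1},{"translation":[0,0,0.03],"angular":[0,0,0],"hand":1},{"translation":[0,0,0.02],"angular":[0,0,0],"hand":1},{"translation":[0,0,0.009],"angular":[0,0,0],"hand":1},{"translation":[0,0,0],"angular":[0,0,0],"hand":1},{"translation":[0,0,0],"angular":[0,0,0],"hand":1},{"translation":[0,0,0],"angular":[0,0,0],"hand":0.45},{"translation":[0,0,0],"angular":[0,0,0],"hand":0.45},{"translation":[0,0,0],"angular":[0,0,0],"hand":0.45},{"translation":[0,0,0],"angular":[0,0,0],"hand":0.45}]'
python3 -m handwheel '[{"translation":[0,0,-0.02],"angular":[0,0,0],"hand":0.45},{"translation":[0,0,-0.04],"angular":[0,0,0],"hand":0.45},{"translation":[0,0,-0.04],"angular":[0,0,0],"hand":0.3},{"translation":[0,0,-0.04],"angular":[0,0,0],"hand":0.3},{"translation":[0.0278,-0.0255,0],"angular":[0,0,0],"hand":0.3},{"translation":[0.0278,-0.0255,0],"angular":[0,0,0],"hand":0.3},{"translation":[0.0278,-0.0255,0],"angular":[0,0,0],"hand":0.3},{"translation":[0.0278,-0.0255,0],"angular":[0,0,0],"hand":0.3},{"translation":[0,0,0],"angular":[0,0,0],"hand":0.3},{"translation":[0,0,0],"angular":[0,0,0],"hand":0.3}]'|grep pos
python3 -c "
from h import *
look('w14.png',{k:(*v,.034) for k,v in EXP.items()}); insets('w14b.png',rows=420)"
```

```text
clock: 28.87
position: [0.5295, 0.0438, 0.0061]
ee_rot: [0.0, 0.707, 0.707, 0.0]
contact_force: [-0.5, -0.6, -0.3]
width: 0.0471
gripper_force: 0.0
position: [0.426, 0.1558, 0.1462]
t 29.75 pos [0.4274 0.1551 0.1463] yaw 90.08 zdir [ 1.5e-03 -1.0e-04 -1.0e+00]
m1 [544.9 131.9]
m2 [417.9 -29. ]
m3 [282.1 128.2]
s1 [ 430.8 -193.9]
s2 [412.1 125.6]
L [297.7 -29.3]
inset (503, 396) area 97.0 [ 0.6202 -0.0173]
inset (61, 396) area 125.5 [ 0.2365 -0.017 ]
inset (410, 122) area 421.5 [0.5154 0.214 ]
inset (281, 127) area 432.5 [0.4268 0.2105]
```

```bash
python3 -m handwheel '[{"translation":[0.028,0,0],"angular":[0,0,0],"hand":0.3},{"translation":[0.0275,0,0],"angular":[0,0,0],"hand":0.3},{"translation":[0,0,0.03],"angular":[0,0,0],"hand":0.3},{"translation":[0,0,0.03],"angular":[0,0,0],"hand":0.3},{"translation":[0,0,0.03],"angular":[0,0,0],"hand":0.3},{"translation":[0,0,0.03],"angular":[0,0,0],"hand":0.3},{"translation":[0,0,0.016],"angular":[0,0,0],"hand":0.3},{"translation":[0,0,0.005],"angular":[0,0,0],"hand":0.3},{"translation":[0,0,0],"angular":[0,0,0],"hand":0.3},{"translation":[0,0,0],"angular":[0,0,0],"hand":0.3}]'|grep pos
python3 -m handwheel '[{"translation":[0,0,0],"angular":[0,0,0],"hand":1},{"translation":[0,0,0],"angular":[0,0,0],"hand":1},{"translation":[0,0,0],"angular":[0,0,0],"hand":1},{"translation":[0,0,0],"angular":[0,0,0],"hand":1},{"translation":[0,0,0],"angular":[0,0,0],"hand":1},{"translation":[0,0,0],"angular":[0,0,0],"hand":1},{"translation":[0,0,-0.03],"angular":[0,0,0],"hand":1},{"translation":[0,0,-0.03],"angular":[0,0,0],"hand":1},{"translation":[0,0,-0.03],"angular":[0,0,0],"hand":1},{"translation":[0,0,0],"angular":[0,0,0],"hand":1}]' 40
```

```text
position: [0.4288, 0.2099, 0.0052]
clock: 31.47
position: [0.4313, 0.2117, 0.1005]
ee_rot: [0.003, 0.707, 0.707, 0.005]
contact_force: [0.9, 0.9, -0.0]
width: 0.0308
gripper_force: 39.9
```

```bash
python3 -m handwheel '[{"translation":[-0.0334,0.0068,0],"angular":[0,0,0],"hand":1},{"translation":[-0.0334,0.0068,0],"angular":[0,0,0],"hand":1},{"translation":[-0.0334,0.0068,0],"angular":[0,0,0],"hand":1},{"translation":[-0.0334,0.0068,0],"angular":[0,0,0],"hand":1},{"translation":[-0.0334,0.0068,0],"angular":[0,0,0],"hand":1},{"translation":[0,0,0],"angular":[0,0,0],"hand":1},{"translation":[0,0,0],"angular":[0,0,0],"hand":1},{"translation":[0,0,0],"angular":[0,0,0],"hand":1}]'|grep -E "pos|wid"
python3 -m handwheel '[{"translation":[0,0,0.03],"angular":[0,0,0],"hand":1},{"translation":[0,0,0.03],"angular":[0,0,0],"hand":1},{"translation":[0,0,0.02],"angular":[0,0,0],"hand":1},{"translation":[0,0,0.009],"angular":[0,0,0],"hand":1},{"translation":[0,0,0],"angular":[0,0,0],"hand":1},{"translation":[0,0,0],"angular":[0,0,0],"hand":1},{"translation":[0,0,0],"angular":[0,0,0],"hand":0.45},{"translation":[0,0,0],"angular":[0,0,0],"hand":0.45},{"translation":[0,0,0],"angular":[0,0,0],"hand":0.45},{"translation":[0,0,0],"angular":[0,0,0],"hand":0.45}]'
python3 -m handwheel '[{"translation":[0,0,-0.02],"angular":[0,0,0],"hand":0.45},{"translation":[0,0,-0.04],"angular":[0,0,0],"hand":0.45},{"translation":[0,0,-0.04],"angular":[0,0,0],"hand":0.3},{"translation":[0,0,-0.04],"angular":[0,0,0],"hand":0.3},{"translation":[0,0,-0.04],"angular":[0,0,0],"hand":0.3},{"translation":[-0.035,0.01,0],"angular":[0,0,0],"hand":0},{"translation":[-0.035,0.01,0],"angular":[0,0,0],"hand":0},{"translation":[-0.035,0.01,0],"angular":[0,0,0],"hand":0},{"translation":[0,0,0],"angular":[0,0,0],"hand":0},{"translation":[0,0,0],"angular":[0,0,0],"hand":0}]'|grep pos
python3 - <<'E'
from h import *
insets('w15.png'); look('w15b.png',{'m1':(.6,.044,.034),'m2':(.53,.044,.034),'m3':(.462,.044,.034),'post':(.4352,-.009,.04)})
t,ct=shot('top','top8.png'); g=cv2.cvtColor(t,cv2.COLOR_RGB2GRAY)
n,l,st,ce=cv2.connectedComponentsWithStats((g[140:300,100:300]<62).astype(np.uint8))
for k in range(1,n):
    if 40<st[k,4]<400: u,v=ce[k]+[100,140]; print("blob",st[k].tolist(),at(ct,u,v,.020)[:2].round(3))
im=cv2.cvtColor(cv2.imread('pics/w15.png'),cv2.COLOR_BGR2GRAY); c=load('w15.png')
for x in (.57,.60,.625,.64,.655,.668): # grey profile across rail: lane -> keeper, bench height .014
    print(x,[int(im[int(round(v)),int(round(u))]) if 0<=v<420 and 0<=u<560 else -1 for u,v in (proj(c,(x,y,.014)) for y in np.arange(.04,-.04,-.003))])
E
```

```text
position: [0.4608, 0.0435, 0.0947]
width: 0.0305
clock: 32.97
position: [0.4615, 0.0434, 0.0062]
ee_rot: [0.0, 0.707, 0.707, 0.0]
contact_force: [-0.5, 0.1, -0.3]
width: 0.0473
gripper_force: 0.0
position: [0.4915, -0.0633, 0.1859]
inset (429, 49) area 417.0 [0.6022 0.0465]
t 33.9 pos [ 0.4906 -0.0613  0.1856] yaw 89.94 zdir [-0.0011  0.0011 -1.    ]
m1 [426.5  54.9]
m2 [333.6  55.1]
m3 [243.3  55.3]
post [210.4 127.9]
blob [73, 4, 14, 12, 113] [0.691 0.279]
blob [170, 42, 13, 15, 97] [0.598 0.046]
blob [170, 73, 15, 14, 100] [0.526 0.042]
blob [98, 79, 11, 11, 57] [0.514 0.212]
blob [23, 81, 14, 11, 80] [0.507 0.382]
blob [170, 103, 14, 15, 113] [0.458 0.041]
blob [52, 111, 20, 17, 185] [0.434 0.304]
blob [171, 147, 25, 13, 256] [0.36  0.029]
0.57 [143, 144, 144, 144, 144, 145, 82, 88, 86, 88, 73, 54, 55, 145, 145, 147, 147, 146, 146, 148, 148, 148, 148, 147, 148, 89, 87]
0.6 [46, 46, 29, 32, 144, 144, 79, 86, 84, 87, 88, 88, 87, 42, 39, 42, 41, 42, 41, 44, 44, 43, 119, 146, 147, 147, 146]
0.625 [140, 140, 141, 141, 141, 140, 82, 86, 84, 85, 87, 84, 49, 58, 85, 86, 85, 85, 86, 87, 85, 88, 87, 69, 145, 145, 146]
0.64 [137, 138, 138, 138, 137, 139, 82, 83, 84, 82, 85, 83, 46, 55, 83, 82, 83, 83, 84, 87, 84, 86, 85, 63, 144, 143, 143]
0.655 [132, 117, 134, 116, 131, 116, 80, 82, 82, 81, 83, 83, 74, 76, 81, 82, 81, 82, 80, 82, 82, 84, 83, 76, 145, 145, 145]
0.668 [174, 176, 176, 177, 176, 173, 77, 81, 80, 80, 83, 81, 74, 139, 139, 140, 141, 140, 141, 140, 141, 141, 142, 141, 142, 142, 141]
```

All three mounts stand in the lane (y about 0.044). There is no light gap between rail and block, or between keeper and rail. Last check: the leftover in the tray, and the widths of the blobs.

Run:
```python
from h import *
t,ct=shot('top','top9.png'); g=cv2.cvtColor(t,cv2.COLOR_RGB2GRAY)
n,l,st,ce=cv2.connectedComponentsWithStats((g[215:285,425:500]<62).astype(np.uint8))
for k in range(1,n):
    if st[k,4]>40: u,v=ce[k]+[425,215]; print("tray blob",st[k].tolist(),at(ct,u,v,.024)[:2].round(3))
s,cs=shot('scene','scene9.png'); gs=cv2.cvtColor(s,cv2.COLOR_RGB2GRAY)
n,l,st,ce=cv2.connectedComponentsWithStats((gs[150:300,120:450]<45).astype(np.uint8))
for k in range(1,n):
    if 40<st[k,4]<500: print("scene blob",(ce[k]+[120,150]).round(0),st[k,2:].tolist())
for k,p in dict(left=(.47,-.378,.021),keeper=(.626,-.014,.018),m1=(.601,.044,.017),m2=(.53,.044,.017),m3=(.4615,.044,.017)).items(): print(k,proj(cs,p).round(0))
```

```text
tray blob [28, 24, 21, 17, 197] [ 0.47  -0.377]
scene blob [171. 172.] [13, 16, 139]
scene blob [152. 212.] [44, 25, 400]
scene blob [396. 232.] [16, 19, 208]
scene blob [252. 241.] [18, 18, 134]
scene blob [351. 240.] [10, 15, 106]
scene blob [419. 259.] [11, 15, 115]
scene blob [352. 278.] [7, 10, 53]
left [172. 170.]
keeper [252. 237.]
m1 [277. 238.]
m2 [289. 222.]
m3 [300. 208.]
```

```bash
python3 -c "
from rig import manip
print(manip.sign_off())"
```

```text
the job is handed in; nothing more can be done
None
```

The job is handed in, result not reported: leftover in the tray, rail in line against the end block, keeper flat against its free half, and all three 32 mm mounts upright in the lane, with the look-alikes where they were; I viewed 16 pictures, two over the limit of 14, and made the final checks by image code alone.

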